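Unlock and switch on the portable hot plate

ROBOT

A 6-joint arm with a two-finger parallel gripper is mounted at the origin on a cart in front of the work surface, level with it; the furniture and walls round the work are solid. World frame = base frame: x ahead of the robot, y to its left, z up, the work surface at z = 0. Lengths are in mm, angles in degrees, forces in N, time in s.
With the tool pointing down it reaches from about 350 to 850 mm from the base axis. Payload 8.1 kg.
Tool frame: the origin (TCP) lies at the very end of the fingers, on their centre line; the grasp point (between the pads) lies 19 mm behind it (r.grasp_offset is the distance from the TCP to the grasp point, in mm); z points along the fingers, y is the line along which they close (so a half turn about z gives the same grasp; the last joint's range is limited). The gripper opens to 85 mm and grips with 20 to 120 N. Pads are 22 mm wide; open, the fingers measure 114 mm over their backs; the gripper's body (76 mm by 85 mm) begins 54 mm behind the grasp point. The pads swing forward as they close: fully open they stand 13 mm farther back than shut.
Start: joints at [-78.002, 7.471, 85.268, -0, 87.261, -4.893], TCP at [174.349, -574.115, 231.292] pointing down, gripper open.
Joint ranges: [-169.43, 169.43], [-51.17, 129.36], [1.28, 143.12], [-76.62, 256.62], [0, 156.53], [-152.29, 152.29]. Speed limits (degrees/s): [136.94, 136.94, 159.86, 180, 180, 180].

INTERFACE

Orientations are given as [roll, pitch, yaw] about the fixed x, y, z axes, in that order (R = Rz(yaw) Ry(pitch) Rx(roll)).
In Python, from bench import r gives the robot as it stands.
- The arm moves only by the tool carry_out, never from a script. Its argument "commands" is a list of rows, each an object with "jaw": the finger opening in m, from 0 to 0.0854; "translation": the shift along the tool's x, y, z in m, a list of three; "spin": the turn about the tool's z in rad. A call has exactly 8 rows; each row shifts and turns the commanded pose from where the row before left it, along the tool's axes as they then stand; what a row does not reach is not made up. A row lasts 1/12 s, in which the tool goes at most 41.7 mm and 7.16 degrees, less where a joint would pass 70% of its speed; a pose out of reach is approached as far as the arm can. A call is refused whole if a number of a shift passes 0.0417 or a number of a turn 0.125, either way. A call with a gripper value outside its range is refused whole. The fingers move at their own pace and stop on an object; "squeeze" is the grip in N (left out, the last holds). Time passes only in rows, so rows that do not move let the fingers close, or fill a call up. It gives the time, the measured TCP pose, the force, the opening and the grip force at its end, in the units of the state.
- r.sense(): the state, without advancing time (a new reading comes with each control period).
- r.snapshot(name): name is "scene" or "side" or "wrist"; returns a dict with "pixels" (384x512x3 uint8, blue, green, red), "K" (3x3 intrinsics, pixels), "extrinsics" (4x4, takes a point from camera to world coordinates). Camera axes: x right, y down, z forward; pixel columns grow to the right and rows downward; lengths in mm; the calibration is good to about 2 mm. A picture is of the moment at which its call begins. There is no depth.
- r.hand_in(): hands the job in; it is judged then, once.
Trained networks look in a picture, given as the dict that the camera call returned (one of the last four; its "shot" number tells which), for a name from the list of things; names that differ only in an ending like _2 or _b are one class to them, and where a whole thing is asked for, a point or a joint stands for the part that bears it (a point fixed in the world has none). Each returns a list of dicts, best first, with "score" (0 to 1); they miss things now and then, are a little off and sometimes report something else, mostly with a low value. They report only what shows in the picture. A call takes as long as a camera call.
- r.spot_in(picture, target): "xy" ([column, row] in pixels, amid what is visible of it).
- r.regions_of(picture, target): "pixels" (384x512 bool, what is visible of it) and "xy" ([column, row] in pixels, amid what is visible of it).
- r.landmark_of(picture, target): "xy" ([column, row] in pixels: a listed point, or the origin of a listed thing).
The state is a dict: "time": time; "joint_pos": joint angles; "qd": joint speeds; "joint_efforts": joint torques, N m; "tool_pos": TCP position; "tcp_rot": TCP orientation; "ft_force": force on the tool from outside, world axes, zero at the start; "wrist_torque": the same for the moment, N m; "finger_gap": finger opening in mm; "grip_force": force on a finger pad.
Only numpy, scipy, OpenCV 4.12 (cv2) and the standard library are available. Lean on these libraries where they do the work, as an engineer would, in place of code of your own. Each camera call takes 0.05 s, during which the arm holds its last target. There are 200 camera calls.

TASK

Switch on the portable hot plate, the low appliance with the broad flat cooking plate: slide its child-lock cover fully aside, then press the start button that was under it all the way down and let it come up again. Leave the cover open, and leave the child lock of the blender base beside it closed.

Things in the scene. Friction and masses are not known exactly. Their poses are not given: they have to be found in the camera images.
- hotplate: Hot plate: white box 170 (x) by 150 (y) by 50 mm high, immovable; origin at the centre of its underside on the worktop. Its front half (-x) is a level deck 50 mm above the worktop with the controls; on its rear half lies a flat dark round cooking plate 96 mm across, top 59 mm high. Axes: x from the controls to the cooking plate, y to the left along the lock's slide, z up.
- hotplate_lock_rib (a point): Top centre (80.5 mm above the worktop) of the finger rib on the hot plate's child-lock cover; moves with it, axes as the hot plate's. Rib 26 (x) by 10 (y) by 18 mm high, standing on the cover plate: 44 (x) by 40 mm (y), upper face 13.5 mm above the deck, its middle 10 mm to -y of the rib's. Pinch the rib from above across y, or push it from its -y side.
- hotplate_lock (a joint): Position of the hot plate's child-lock cover in m: 0 = closed, centred over the start button and hiding it; it opens toward the hot plate's +y, 0.045 = fully aside (end stop). It slides with about 2 N of friction and stays where it is left. It starts between 0 and 0.004.
- hotplate_button_top (a point): Top centre of the hot plate's start button, a grey round cap 30 mm across, 7 mm above the deck (57 mm above the worktop) when up; axes as the hot plate's, in whose frame it lies at x -52, y -30 mm. Hidden under the cover while that is closed. With the cover fully aside, the cover's nearest edge is 25 mm and its rib 50 mm from the button's centre, toward +y.
- hotplate_button (a joint): Travel of the start button in m: 0 = up, 0.005 = fully down. A spring brings it back up; it takes about 1.5 N to start it and 4 N to push it fully down.
- blender_lock (a joint): Like cover on the other appliance, a blender base: same white box and front deck, but on its rear half a narrower raised drum (88 mm across, 26 mm above the deck) with a toothed coupling and three lugs, 38 mm above the deck. 0 = closed, opens to its own +y up to 0.045, starts at 0 to 0.004, must stay closed. The two appliances may stand in either order.

How it is judged:
By the outcome, as a careful person would: the job done as asked, in the order asked, and still so for the second after the job is handed in, with the robot touching nothing.
It also fails if it takes over 34 s, if anything falls off the work surface, if the arm or the gripper's body presses on something with over 40 N, if the wrist force passes 120 N, or if a joint passes its speed limit or range.

## Working session

There is one attempt and no reset: what is moved stays moved. The work goes in short steps, Python scripts to look and compute and a tool call to move; the robot and the scene stay as the last step left them, time stands still between calls to the robot, and variables do not carry over. Pictures are saved under pics/ and viewed, at most 10 in all, crops included, and the job is handed in when it is done.

Besides the shell and the picture viewer there is one more tool, called after "Emit:" as a command line: name --argument value ..., lists and objects as JSON in quotes. carry_out: Moves the arm, as the interface text tells. Its arguments: {"type":"object","properties":{"commands":{"type":"array","items":{"type":"object","properties":{"jaw":{"type":"number"},"translation":{"type":"array","items":{"type":"number"}},"spin":{"type":"number"}}}},"squeeze":{"type":"number"}},"required":["commands"]}

```bash
mkdir -p pics
cat > h.py <<'E'
import numpy as np, cv2
from bench import r
def ray(p,xy):
    K=np.array(p["K"]);T=np.array(p["extrinsics"])
    d=T[:3,:3]@np.linalg.inv(K)@np.array([xy[0],xy[1],1.]);return T[:3,3],d
def atz(p,xy,z):
    o,d=ray(p,xy);return (o+d*(z-o[2])/d[2]).round(1)
def proj(p,X):
    T=np.array(p["extrinsics"]);c=T[:3,:3].T@(np.array(X,float)-T[:3,3]);q=np.array(p["K"])@c;return (q[:2]/q[2]).round(1)
E
python3 - <<'E'
from h import *
ims=[]
for n in ["scene","side"]:
    p=r.snapshot(n);im=p["pixels"].copy()
    for t,z in [("hotplate",0),("hotplate_lock_rib",80.5),("hotplate_button_top",57)]:
        for d in r.landmark_of(p,t)[:3]:
            print(n,t,round(d["score"],2),np.round(d["xy"],1),atz(p,d["xy"],z))
    for t in ["hotplate","blender_lock"]:
        for d in r.spot_in(p,t)[:3]: print(n,'spot',t,round(d["score"],2),np.round(d["xy"],1))
    cv2.imwrite(f"pics/{n}.png",im)
    print(np.array(p["extrinsics"])[:3,3].round())
s=r.sense();print(s["time"],s["tool_pos"],s["tcp_rot"],s["ft_force"])
E
```

```text
scene hotplate 0.82 [199. 251.] [530.8 134.5   0. ]
scene hotplate_lock_rib 0.87 [222.  225.9] [475.2 125.5  80.5]
scene hotplate_button_top 0.46 [199.7 252. ] [474.4 189.5  57. ]
scene spot hotplate 0.79 [200.1 239.6]
scene spot blender_lock 0.57 [305.2 172.6]
[-24. 693. 594.]
side hotplate 0.57 [255.3 197.6] [534.3 122.1   0. ]
side hotplate_lock_rib 0.78 [229.  169.4] [481.3 126.2  80.5]
side hotplate_button_top 0.45 [229.9 186.1] [472.3 101.7  57. ]
side spot hotplate 0.59 [254.5 185.9]
side spot blender_lock 0.93 [304.5 273.4]
[ 211. -667.  552.]
0.6 [ 174.36281742 -574.13345449  231.29627366] [ 1.79997687e+02 -1.85263219e-03  1.68909406e+01] [ 0.48179575  0.28807859 -0.89642209]
```

View pics/scene.png

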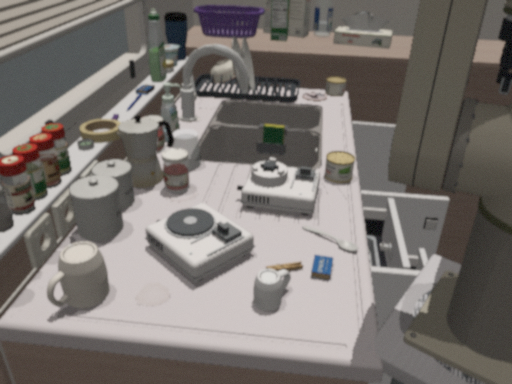

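View pics/side.png

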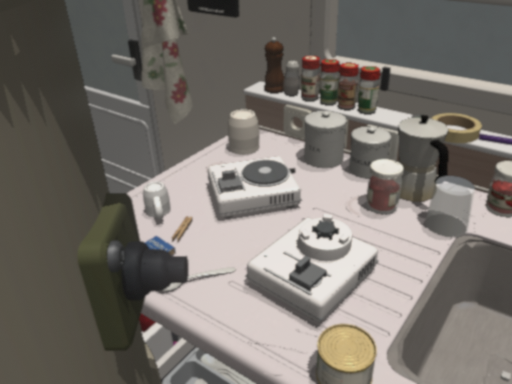

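The hot plate is the low appliance with the dark disc: around (200,240) in the scene view and (254,186) in the side view. The blender base is at (283,188) in the scene view. Next I fit the pose.

```bash
cat > fit.py <<'E'
from h import *
from scipy.optimize import minimize
def model(q):
    c,s=np.cos(q[2]),np.sin(q[2]);R=np.array([[c,-s],[s,c]])
    def W(P): P=np.array(P,float);return np.c_[P[:,:2]@R.T+q[:2],P[:,2]]
    return W
def vproj(p,X): return np.array([proj(p,x) for x in X])
def mask(p,q):
    W=model(q);m=np.zeros((1536,2048),np.uint8)
    box=[[a*85,b*75,z] for a in(-1,1) for b in(-1,1) for z in(0,50)]
    t=np.linspace(0,6.28,40)
    rib=[[-52+a*13,-18+b*5,z] for a in(-1,1) for b in(-1,1) for z in(63,80.5)]
    for P in (box,rib):
        h=cv2.convexHull(np.float32(vproj(p,W(P))*4+2)).astype(np.int32);cv2.fillConvexPoly(m,h,255)
    return cv2.resize(m,(512,384),interpolation=cv2.INTER_AREA)/255.
E
python3 - <<'E'
from fit import *
ps=[]
for n in ["scene","side"]:
    p=r.snapshot(n);d=r.regions_of(p,"hotplate")[0];print(n,d["score"],d["xy"],d["pixels"].sum());ps.append((p,d["pixels"].astype(float)))
def cost(u,sel=(0,1)):
    q=[u[0],u[1],u[2]/100]
    return sum(np.abs(mask(ps[i][0],q)-ps[i][1]).sum()/ps[i][1].sum() for i in sel)
for sel in [(0,1),(0,),(1,)]:
  best=min((minimize(cost,[533,128,a],args=(sel,),method="Nelder-Mead",options=dict(initial_simplex=[[533,128,a],[545,128,a],[533,140,a],[533,128,a+12]],maxiter=120)) for a in(-25,0,25)),key=lambda o:o.fun)
  u=best.x;print(sel,u[:2].round(1),np.degrees(u[2]/100).round(2),round(best.fun,3))
  W=model([u[0],u[1],u[2]/100]);print(W([[-52,-18,80.5],[-52,-30,57]]).round(1))
  if sel==(0,1):
    o=[]
    for p,m in ps:
        im=cv2.resize(p["pixels"],None,fx=2,fy=2);
        for z in(0,50):cv2.polylines(im,[np.int32(2*vproj(p,W([[85,75,z],[85,-75,z],[-85,-75,z],[-85,75,z]])))],True,(0,0,255))
        c=2*proj(p,W([[0,0,40]])[0]);x,y=int(c[0]),int(c[1]);o.append(im[max(y-150,0):max(y-150,0)+300,x-200:x+200])
    cv2.imwrite("pics/fit.png",np.hstack(o))
E
```

```text
scene 0.58 [200.3, 241.9] 5133
side 0.67 [254.1, 187.1] 4210
(0, 1) [532.6 130.8] -13.54 0.322
[[477.8 125.5  80.5]
 [475.  113.8  57. ]]
(0,) [541.7 120.6] -9.98 0.134
[[487.4 111.9  80.5]
 [485.3 100.   57. ]]
(1,) [537.1 144.5] -11.47 0.132
[[482.5 137.2  80.5]
 [480.2 125.5  57. ]]
```

View pics/fit.png

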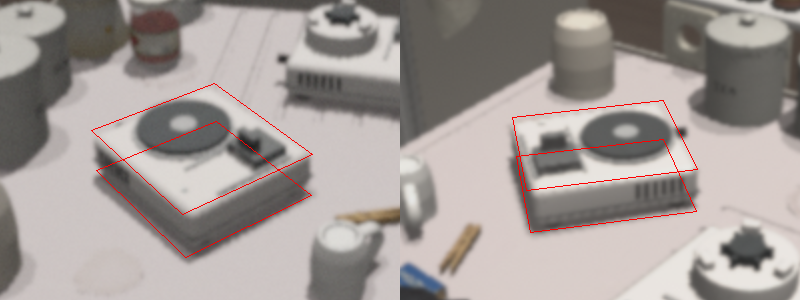

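Emit:
carry_out --commands '[{"jaw":0,"translation":[0.0243,-0.0278,0],"spin":0},{"jaw":0,"translation":[0.0243,-0.0278,0],"spin":0},{"jaw":0,"translation":[0.0243,-0.0278,0],"spin":0},{"jaw":0,"translation":[0.0243,-0.0278,0],"spin":0},{"jaw":0,"translation":[0.0243,-0.0278,0],"spin":0},{"jaw":0,"translation":[0.0243,-0.0278,0],"spin":0},{"jaw":0,"translation":[0.0243,-0.0278,0],"spin":0},{"jaw":0,"translation":[0.0243,-0.0278,0],"spin":0}]' --squeeze 30

```text
time: 1.47
tool_pos: [296.1, -303.3, 231.4]
tcp_rot: [180.0, -0.0, 16.9]
ft_force: [1.1, -0.3, 0.2]
finger_gap: -0.4
grip_force: 0.0
```

Emit:
carry_out --commands '[{"jaw":0,"translation":[0.0243,-0.0278,0],"spin":0},{"jaw":0,"translation":[0.0243,-0.0278,0],"spin":0},{"jaw":0,"translation":[0.0243,-0.0278,0],"spin":0},{"jaw":0,"translation":[0.0243,-0.0278,0],"spin":0},{"jaw":0,"translation":[0.0243,-0.0278,0],"spin":0},{"jaw":0,"translation":[0.0243,-0.0278,0],"spin":0},{"jaw":0,"translation":[0.0243,-0.0278,0],"spin":0},{"jaw":0,"translation":[0.0243,-0.0278,0],"spin":0}]'

```text
time: 2.13
tool_pos: [417.6, -33.7, 231.7]
tcp_rot: [180.0, -0.1, 16.9]
ft_force: [0.7, -1.6, 0.8]
finger_gap: 0.3
grip_force: 0.0
```

Emit:
carry_out --commands '[{"jaw":0,"translation":[0.0243,-0.0278,0],"spin":0},{"jaw":0,"translation":[0.0243,-0.0278,0],"spin":0},{"jaw":0,"translation":[0.0243,-0.0278,0],"spin":0},{"jaw":0,"translation":[0.0243,-0.0278,0],"spin":0},{"jaw":0,"translation":[0,0,0],"spin":0.125},{"jaw":0,"translation":[0,0,0],"spin":0.125},{"jaw":0,"translation":[0,0,0],"spin":0.125},{"jaw":0,"translation":[0,0,0],"spin":0.125}]'

```text
time: 2.8
tool_pos: [477.8, 99.6, 231.2]
tcp_rot: [180.0, 0.0, -12.1]
ft_force: [0.1, 0.1, -1.3]
finger_gap: 0.1
grip_force: 0.0
```

Run:
```python
from h import *
s=r.sense();print(s["time"],s["tool_pos"],s["tcp_rot"],s["ft_force"],s["finger_gap"])
p=r.snapshot("wrist");print(np.array(p["extrinsics"]).round(2))
for t,z in [("hotplate",0),("hotplate_lock_rib",80.5),("hotplate_button_top",57)]:
    for d in r.landmark_of(p,t)[:3]:
        print(t,round(d["score"],2),np.round(d["xy"],1),atz(p,d["xy"],z))
cv2.imwrite("pics/w1.png",p["pixels"])
np.savez("w1.npz",pixels=p["pixels"],K=p["K"],extrinsics=p["extrinsics"])
```

```text
2.8 [477.8345978   99.56589047 231.23144875] [ 1.79996193e+02  9.19355464e-03 -1.20562634e+01] [ 0.1377503   0.0850895  -1.29785331] 0.11921910361389595
[[-2.1000e-01 -9.3000e-01 -2.9000e-01  5.5335e+02]
 [-9.8000e-01  2.0000e-01  6.0000e-02  8.3590e+01]
 [-0.0000e+00  3.0000e-01 -9.5000e-01  3.7309e+02]
 [ 0.0000e+00  0.0000e+00  0.0000e+00  1.0000e+00]]
hotplate 0.78 [220.1 124.9] [532.9 131.6   0. ]
hotplate_lock_rib 0.94 [232.  188.4] [472.7 124.8  80.5]
```

View pics/w1.png

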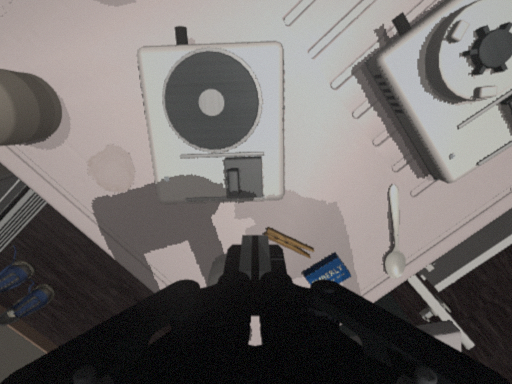

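The wrist view shows the top face of the hot plate with corners near (139,45), (283,42), (285,198) and (160,201). The rib is near (233,182) on the cover at (243,177).

Run:
```python
from fit import *
p=dict(np.load("w1.npz"))
C=[atz(p,x,50)[:2] for x in [(139,45),(283,42),(285,198),(160,201)]];print(C)
for a,b in((0,1),(3,2),(0,3),(1,2)):
    d=C[a]-C[b];print(np.hypot(*d).round(1),np.degrees(np.arctan2(d[1],d[0])).round(1))
L=atz(p,(163,100),59);Rr=atz(p,(261,100),59);print("plate",(L+Rr)/2, np.hypot(*(L-Rr)[:2]))
im=cv2.resize(p["pixels"][20:220,120:310],None,fx=3,fy=3,interpolation=cv2.INTER_CUBIC)
q=[532.5,130,np.radians(-12.1)]
W=model(q)
for P,col in(([[85,75,50],[85,-75,50],[-85,-75,50],[-85,75,50]],(0,0,255)),([[-39,-13,80.5],[-39,-23,80.5],[-65,-23,80.5],[-65,-13,80.5]],(0,255,0)),([[-30,-8,63.5],[-30,-48,63.5],[-74,-48,63.5],[-74,-8,63.5]],(255,0,0))):
    cv2.polylines(im,[np.int32(3*(vproj(p,W(P))-[120,20]))],True,col)
cv2.imwrite("pics/w1f.png",im)
```

```text
[array([627.1, 184.7]), array([600.2,  45.3]), array([440.5,  72.2]), array([466.9, 213.7])]
142.0 79.1
143.9 79.4
162.8 -10.3
161.9 -9.6
plate [561.7  126.05  59.  ] 99.06548339356146
```

View pics/w1f.png

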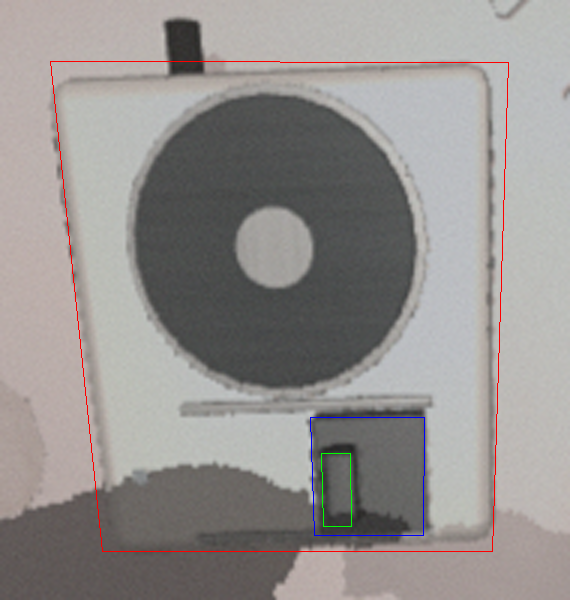

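Emit:
carry_out --commands '[{"jaw":0,"translation":[0,0,0],"spin":-0.027},{"jaw":0,"translation":[-0.004,0.004,0.03],"spin":0},{"jaw":0,"translation":[0,0,0.03],"spin":0},{"jaw":0,"translation":[0,0,0.03],"spin":0},{"jaw":0,"translation":[0,0,0.03],"spin":0},{"jaw":0,"translation":[0,0,0.02],"spin":0},{"jaw":0,"translation":[0,0,0.005],"spin":0},{"jaw":0,"translation":[0,0,0],"spin":0}]'

```text
time: 3.67
tool_pos: [471.7, 95.6, 84.7]
tcp_rot: [179.9, 0.2, -10.1]
ft_force: [0.3, -0.1, 0.4]
finger_gap: -0.1
grip_force: 0.0
```

Run:
```python
from h import *
s=r.sense();print(s["time"],s["tool_pos"],s["tcp_rot"],s["ft_force"],s["finger_gap"])
o=[]
for n in["wrist","side","scene"]:
    p=r.snapshot(n)
    for t,z in [("hotplate_lock_rib",80.5)]:
        for d in r.landmark_of(p,t)[:2]: print(n,t,round(d["score"],2),np.round(d["xy"],1),atz(p,d["xy"],z))
    if n=="wrist": o.append(p["pixels"][60:310,130:380])
    else:
        c=proj(p,[480,115,80]).astype(int);o.append(cv2.resize(p["pixels"][c[1]-45:c[1]+45,c[0]-45:c[0]+45],(250,250),interpolation=cv2.INTER_CUBIC))
cv2.imwrite("pics/w2.png",np.hstack(o))
```

```text
3.6667 [471.68754518  95.61220615  84.68565695] [179.9428182    0.2051056  -10.07317583] [ 0.30856577 -0.07240663  0.43795175] -0.0815087790663199
wrist hotplate_lock_rib 0.76 [205.4 247.3] [476.3 122.4  80.5]
side hotplate_lock_rib 0.83 [227.4 170.8] [476.4 122.3  80.5]
scene hotplate_lock_rib 0.79 [223.4 224.4] [476.4 119.9  80.5]
```

View pics/w2.png

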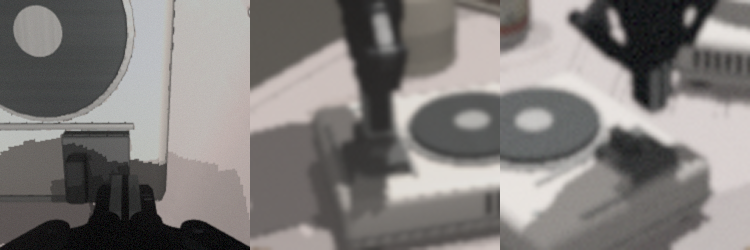

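The fingers stand on the −y side of the rib, in line with it. The wrist view shows the rib at about (205,237), left of the fingers. Next: lower and push.

Emit:
carry_out --commands '[{"jaw":0,"translation":[0,0,0.008],"spin":0},{"jaw":0,"translation":[0,0,0.008],"spin":0},{"jaw":0,"translation":[0,0,0],"spin":0},{"jaw":0,"translation":[0,-0.004,0],"spin":0},{"jaw":0,"translation":[0,-0.004,0],"spin":0},{"jaw":0,"translation":[0,-0.004,0],"spin":0},{"jaw":0,"translation":[0,-0.004,0],"spin":0},{"jaw":0,"translation":[0,-0.004,0],"spin":0}]'

```text
time: 4.63
tool_pos: [476.7, 115.9, 70.3]
tcp_rot: [180.0, 0.0, -10.2]
ft_force: [-0.7, -1.9, -1.4]
finger_gap: 0.2
grip_force: 0.9
```

Emit:
carry_out --commands '[{"jaw":0,"translation":[0,-0.004,0],"spin":0},{"jaw":0,"translation":[0,-0.004,0],"spin":0},{"jaw":0,"translation":[0,-0.004,0],"spin":0},{"jaw":0,"translation":[0,-0.003,0],"spin":0},{"jaw":0,"translation":[0,-0.003,0],"spin":0},{"jaw":0,"translation":[0,-0.003,0],"spin":0},{"jaw":0,"translation":[0,-0.002,0],"spin":0},{"jaw":0,"translation":[0,0,0],"spin":0}]'

```text
time: 5.3
tool_pos: [480.9, 138.6, 70.4]
tcp_rot: [-180.0, -0.0, -10.2]
ft_force: [-1.5, -0.2, 0.3]
finger_gap: -0.1
grip_force: 0.2
```

Emit:
carry_out --commands '[{"jaw":0,"translation":[0,-0.001,0],"spin":0},{"jaw":0,"translation":[0,-0.001,0],"spin":0},{"jaw":0,"translation":[0,-0.001,0],"spin":0},{"jaw":0,"translation":[0,-0.001,0],"spin":0},{"jaw":0,"translation":[0,-0.001,0],"spin":0},{"jaw":0,"translation":[0,-0.001,0],"spin":0},{"jaw":0,"translation":[0,0,0],"spin":0},{"jaw":0,"translation":[0,0,0],"spin":0}]'

```text
time: 5.97
tool_pos: [482.0, 144.2, 70.3]
tcp_rot: [-180.0, -0.0, -10.2]
ft_force: [-0.2, -1.1, 0.3]
finger_gap: 0.1
grip_force: 0.6
```

Run:
```python
from h import *
s=r.sense();print(s["tool_pos"],s["ft_force"])
for n in["wrist","side","scene"]:
    p=r.snapshot(n)
    for t,z in [("hotplate_lock_rib",80.5),("hotplate_button_top",57)]:
        for d in r.landmark_of(p,t)[:2]: print(n,t,round(d["score"],2),np.round(d["xy"],1),atz(p,d["xy"],z))
```

```text
[481.95640716 144.20870126  70.34210429] [-0.21703726 -1.14547907  0.26218723]
wrist hotplate_lock_rib 0.84 [217.7 262.5] [484.2 162.9  80.5]
wrist hotplate_button_top 0.6 [311.1 238.4] [477.  112.3  57. ]
side hotplate_lock_rib 0.73 [222.5 162.1] [480.2 160.9  80.5]
side hotplate_button_top 0.65 [232.8 188. ] [474.9  92.4  57. ]
scene hotplate_lock_rib 0.77 [205.3 233.6] [482.7 164.1  80.5]
scene hotplate_button_top 0.6 [224.5 229.5] [486.  105.9  57. ]
```

Emit:
carry_out --commands '[{"jaw":0,"translation":[0,-0.001,0],"spin":0},{"jaw":0,"translation":[0,-0.001,0],"spin":0},{"jaw":0,"translation":[0,-0.001,0],"spin":0},{"jaw":0,"translation":[0,-0.001,0],"spin":0},{"jaw":0,"translation":[0,0,0],"spin":0},{"jaw":0,"translation":[0,0,0],"spin":0},{"jaw":0,"translation":[0,0,0],"spin":0},{"jaw":0,"translation":[0,0,0],"spin":0}]'

```text
time: 7.08
tool_pos: [482.6, 148.1, 70.3]
tcp_rot: [-180.0, -0.0, -10.2]
ft_force: [-1.0, -1.0, 0.3]
finger_gap: 0.0
grip_force: 0.6
```

Emit:
carry_out --commands '[{"jaw":0,"translation":[0,-0.001,0],"spin":0},{"jaw":0,"translation":[0,-0.001,0],"spin":0},{"jaw":0,"translation":[0,-0.001,0],"spin":0},{"jaw":0,"translation":[0,-0.001,0],"spin":0},{"jaw":0,"translation":[0,0,0],"spin":0},{"jaw":0,"translation":[0,0,0],"spin":0},{"jaw":0,"translation":[0,0,0],"spin":0},{"jaw":0,"translation":[0,0,0],"spin":0}]'

```text
time: 7.75
tool_pos: [482.8, 149.2, 70.1]
tcp_rot: [179.7, 0.0, -10.2]
ft_force: [-3.6, -15.4, 5.1]
finger_gap: -0.4
grip_force: 8.6
```

End stop reached: 15 N, and the TCP stopped advancing. Next: back off, rise, go over the button and look.

Emit:
carry_out --commands '[{"jaw":0,"translation":[0,0.008,0],"spin":0},{"jaw":0,"translation":[0,0.004,-0.01],"spin":0},{"jaw":0,"translation":[0,0.01,-0.01],"spin":0},{"jaw":0,"translation":[0,0.011,0],"spin":0},{"jaw":0,"translation":[0.001,0.011,0],"spin":0},{"jaw":0,"translation":[0,0,0],"spin":0},{"jaw":0,"translation":[0,0,0],"spin":0},{"jaw":0,"translation":[0,0,0],"spin":0}]'

```text
time: 8.42
tool_pos: [476.3, 108.4, 90.0]
tcp_rot: [-180.0, 0.0, -10.3]
ft_force: [-0.4, -0.1, 0.0]
finger_gap: -0.2
grip_force: 0.0
```

Run:
```python
from h import *
s=r.sense();print(s["tool_pos"],s["tcp_rot"],s["ft_force"])
o=[]
for n in["wrist","side","scene"]:
    p=r.snapshot(n)
    for t,z in [("hotplate_lock_rib",80.5),("hotplate_button_top",57)]:
        for d in r.landmark_of(p,t)[:2]: print(n,t,round(d["score"],2),np.round(d["xy"],1),atz(p,d["xy"],z))
    if n=="wrist": o.append(p["pixels"][60:310,130:380])
    else:
        c=proj(p,[480,115,80]).astype(int);o.append(cv2.resize(p["pixels"][c[1]-45:c[1]+45,c[0]-45:c[0]+45],(250,250),interpolation=cv2.INTER_CUBIC))
cv2.imwrite("pics/w3.png",np.hstack(o))
```

```text
[476.2805274  108.39230302  90.03896706] [-1.79988352e+02  2.34444043e-02 -1.02543354e+01] [-0.41781104 -0.07613232  0.04957356]
wrist hotplate_lock_rib 0.78 [155.7 244.7] [485.  164.   80.5]
side hotplate_lock_rib 0.57 [222.6 159.6] [484.1 171.   80.5]
side hotplate_button_top 0.56 [228.5 184.9] [471.5 107.3  57. ]
scene hotplate_lock_rib 0.65 [204.5 233. ] [485.2 163.6  80.5]
```

View pics/w3.png

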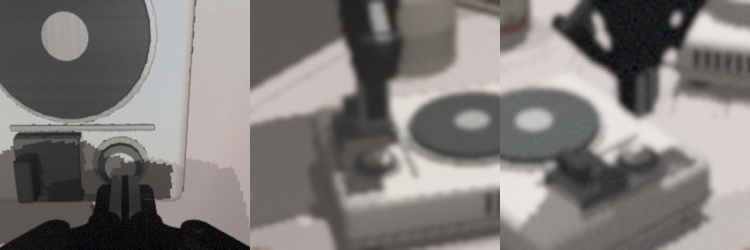

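The cover is open and the button shows around (251,220) in the wrist view, under the fingers. Next: press.

Emit:
carry_out --commands '[{"jaw":0,"translation":[0,-0.001,0.015],"spin":0},{"jaw":0,"translation":[0,0,0.012],"spin":0},{"jaw":0,"translation":[0,0,0.004],"spin":0},{"jaw":0,"translation":[0,0,0.002],"spin":0},{"jaw":0,"translation":[0,0,0.001],"spin":0},{"jaw":0,"translation":[0,0,0.001],"spin":0},{"jaw":0,"translation":[0,0,0],"spin":0},{"jaw":0,"translation":[0,0,0],"spin":0}]'

```text
time: 9.53
tool_pos: [477.0, 109.5, 55.8]
tcp_rot: [-180.0, -0.0, -10.2]
ft_force: [-1.1, -0.5, 2.0]
finger_gap: 0.0
grip_force: 1.0
```

Emit:
carry_out --commands '[{"jaw":0,"translation":[0,0,0.001],"spin":0},{"jaw":0,"translation":[0,0,0.001],"spin":0},{"jaw":0,"translation":[0,0,0.001],"spin":0},{"jaw":0,"translation":[0,0,0],"spin":0},{"jaw":0,"translation":[0,0,0],"spin":0},{"jaw":0,"translation":[0,0,0],"spin":0},{"jaw":0,"translation":[0,0,0],"spin":0},{"jaw":0,"translation":[0,0,0],"spin":0}]'

```text
time: 10.2
tool_pos: [477.1, 109.5, 52.6]
tcp_rot: [-180.0, -0.1, -10.2]
ft_force: [0.9, 0.6, 3.4]
finger_gap: 0.2
grip_force: 1.8
```

Emit:
carry_out --commands '[{"jaw":0,"translation":[0,0,0.001],"spin":0},{"jaw":0,"translation":[0,0,0.001],"spin":0},{"jaw":0,"translation":[0,0,0.001],"spin":0},{"jaw":0,"translation":[0,0,0],"spin":0},{"jaw":0,"translation":[0,0,0],"spin":0},{"jaw":0,"translation":[0,0,0],"spin":0},{"jaw":0,"translation":[0,0,0],"spin":0},{"jaw":0,"translation":[0,0,0],"spin":0}]'

```text
time: 10.87
tool_pos: [477.3, 109.6, 51.6]
tcp_rot: [-180.0, -0.0, -10.2]
ft_force: [-10.1, -3.1, 26.4]
finger_gap: -0.2
grip_force: 13.3
```

Bottomed out at 26 N. Next: lift clear.

Emit:
carry_out --commands '[{"jaw":0,"translation":[0,0,-0.004],"spin":0},{"jaw":0,"translation":[0,0,-0.01],"spin":0},{"jaw":0,"translation":[0,0,-0.02],"spin":0},{"jaw":0,"translation":[0,0,-0.03],"spin":0},{"jaw":0,"translation":[0,0,-0.03],"spin":0},{"jaw":0,"translation":[0,0,-0.03],"spin":0},{"jaw":0,"translation":[0,0,-0.02],"spin":0},{"jaw":0,"translation":[0,0,0],"spin":0}]'

```text
time: 11.53
tool_pos: [479.0, 109.8, 198.7]
tcp_rot: [-179.9, -0.4, -10.2]
ft_force: [0.8, 0.6, 0.3]
finger_gap: -0.0
grip_force: 0.0
```

Run:
```python
from h import *
p=r.snapshot("wrist");s=r.sense();print(s["time"],s["tool_pos"],s["ft_force"])
for t,z in [("hotplate_lock_rib",80.5),("hotplate_button_top",57)]:
    for d in r.landmark_of(p,t)[:2]: print(t,round(d["score"],2),np.round(d["xy"],1),atz(p,d["xy"],z))
cv2.imwrite("pics/w4.png",p["pixels"])
```

```text
11.5833 [478.0159242  109.70567661 196.10852529] [-0.60950814  0.01235679 -0.60456815]
hotplate_lock_rib 0.76 [192.4 194.5] [483.7 167.8  80.5]
hotplate_button_top 0.88 [252.5 183.7] [477.8 112.8  57. ]
```

View pics/w4.png

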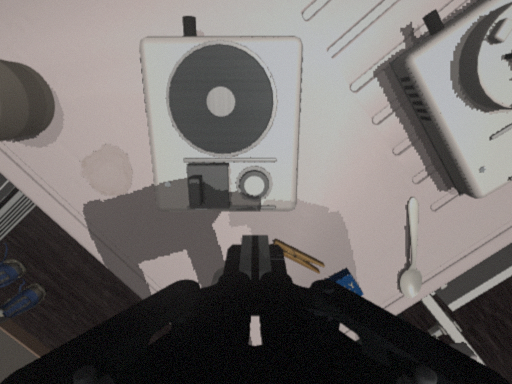

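The cover is fully aside at about (208,185), with its rib 55 mm from the button. The button is clear at (254,185), and the gripper touches nothing.

```bash
python3 -c "
from bench import r
print(r.hand_in())"
```

```text
the job is handed in; nothing more can be done
None
```

I slid the hot plate's child-lock cover open to its end stop, pressed the start button fully down and released it; the cover is still open, the arm never went near the blender base, and I handed the job in at about 11.6 s (no verdict returned).

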